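# Snap the insect box's flap shut

### The arm

A 6-joint arm with a two-finger parallel gripper is mounted at the origin on the work surface. World frame = base frame: x ahead of the robot, y to its left, z up, the work surface at z = 0. Lengths are in mm, angles in rad, forces in N, time in s.
With the tool pointing down it reaches from about 425 to 950 mm from the base axis. Payload 14.7 kg.
Tool frame: the origin (TCP) lies midway between the tips of the shut fingers; the grasp point (between the pads) lies 19 mm behind it; z points along the fingers, y is the line along which they close (so a half turn about z gives the same grasp; the last joint's range is limited). The gripper opens to 85 mm and grips with 20 to 120 N. Pads are 22 mm wide; open, the fingers measure 114 mm over their backs; the gripper's body (76 mm by 85 mm) begins 54 mm behind the grasp point. The pads swing forward as they close: fully open they stand 13 mm farther back than shut.
Start: joints at [-1.211, 0.48, 1.596, -0, 1.065, -0.047], TCP at [257.202, -596.942, 231.297] pointing down, gripper open.
Joint ranges: [-2.75, 2.75], [-0.82, 2.05], [0.23, 2.67], [-1.56, 4.7], [0.09, 2.69], [-2.92, 2.92]. Speed limits (rad/s): [1.89, 1.89, 2.39, 3.01, 3.01, 3.01].

### API

Orientations are given as a rotation vector (axis times angle).
In Python, from plant import arm gives the robot as it stands.
- The arm moves only by the shell command python3 -m crank 'ROWS' [FORCE]. ROWS is JSON, a list that holds one entry, the list of rows, each a list of 7 numbers: the shift along the tool's x, y, z scaled (see below), then the turn, a rotation vector about the tool's x, y, z scaled (see below), then the gripper's target within -1 to 1 (fully open at 1, half-way at 0, shut at -1). In form: [[[tx, ty, tz, wx, wy, wz, fingers], ...]]. A call has 1 to 10 rows; each row is the pose to reach, as a shift and turn from the pose commanded when the call began, along the tool's axes at that moment, turning the shorter way round; what a row does not reach only later rows make up. The controller multiplies each number of a shift by 10 cm and each number of a turn by 180 degrees. A row lasts 1/8 s, in which the tool goes at most 62.5 mm and 10.7 degrees, less where a joint would pass 70% of its speed; a pose out of reach is approached as far as the arm can. A call with a number of a shift or a turn outside -1 to 1 is refused whole. A call with a gripper value outside its range is refused whole. The fingers move at their own pace and stop on an object; FORCE is the grip in N (left out, the last holds). Time passes only in rows, so rows that repeat a pose let the fingers close. It gives the time, the measured TCP pose, the force, the opening and the grip force at its end, in the units of the state.
- arm.state(): the state, without advancing time (a new reading comes with each control period).
- arm.read_camera(name): name is "scene" or "top" or "wrist"; returns the picture (480x640x3 uint8, blue, green, red); there is no depth.
- arm.camera_info(name): a dict with "fx", "fy", "cx", "cy" (pixels), "dist_coeffs" ([k1, k2, p1, p2, k3] as OpenCV has them; the pictures are not rectified), "world_to_cam" (4x4, takes a point from world to camera coordinates). Camera axes: x right, y down, z forward; pixel columns grow to the right and rows downward; lengths in mm; the calibration is good to about 2 mm. A picture is of the moment at which its call begins: read the wrist's pose just before it. camera_info takes no time and is no camera call; for the wrist camera it gives the pose at the moment of the call.
- arm.finish_job(): hands the job in; it is judged then, once.
The state is a dict: "time": time; "q": joint angles; "qvel": joint speeds; "joint_torque": joint torques, N m; "position": TCP position; "eef_rot": TCP orientation; "contact_force": force on the tool from outside, world axes, zero at the start; "torque": the same for the moment, N m; "finger_gap": finger opening in mm; "gripper_force": force on a finger pad.
Only numpy, scipy, OpenCV 4.12 (cv2) and the standard library are available. Lean on these libraries where they do the work, as an engineer would, in place of code of your own. Each camera call takes 0.05 s, during which the arm holds its last target. There are 200 camera calls.

### The job

Close the insect box: push its hinged flap down shut, then press along the flap's white rim, section by section (front, left and right), until all three popped-up sections are snapped fully home. Only push and press with the fingers: do not pick up the box, open the flap any further or shove the box away, and leave the rack, hook, ramp and scoop where they are. Finish with the hand clear of everything.

Things in the scene. Friction and masses are not known exactly. Their poses are not given: they have to be found in the camera images.
- box: Clear acrylic insect box standing loose on the bamboo board (board 18 mm thick). 130 mm along its x, 170 mm along its y, walls 4 mm, 80 mm high to the hinge line, 0.8 to 1.4 kg with its cork litter. Origin at the centre of its underside, z up; its flap is hinged along its +x edge and opens upward there.
- flap_hinge (a point): Middle of the flap's hinge line, on the box's +x top edge: 65 mm along the box's +x and 80 mm above the box's origin. The hinge line runs along the box's y.
- flap (a joint): Angle of the hinged flap (rad): 0 = closed, lying level on the box; grows as it swings up (starts 0.35 to 0.85). A stiff hinge: the flap stays at the angle where it is left, and a push of 2 to 5 N from above swings it down (hinge friction 0.28 N m, partly offset by its weight). Shut, it reaches from the hinge line 137 mm towards the box's -x and 89 mm either side; its clear panel (140 mm wide, the first 118 mm from the hinge) then has its top face 8 mm above the hinge line.
- rim_front (a joint): How far the front rim section is pressed into the flap's rim (m): 0 = popped right up, 0.008 = home against its stop, where it counts as clicked shut (starts 0 to 0.003). A tight snap fit: it takes about 6 to 7 N to drive down all the way and stays where it is left, so push on until it stops dead. Pushes of up to 25 N do no harm.
- rim_left (a joint): The same for the left rim section (0 popped right up, 0.008 home; starts 0 to 0.003).
- rim_right (a joint): The same for the right rim section (0 popped right up, 0.008 home; starts 0 to 0.003).
- rack: Bystander: wooden rack with slots holding three upright glass dishes, all one piece, 90 x 120 mm, 83 mm high, on the board beside the box. Origin at the centre of its underside.
- snake_hook: Bystander: chrome snake hook with a black handle, about 345 mm long, 12 mm high, lying along the far edge of the board. Origin on the rod's underside near its middle, its length along its y.
- ramp: Bystander: pale ceramic ramp, 130 x 85 mm, about 60 mm high, on the shelf to the robot's left of the board. Origin at the centre of its underside.
- scoop: Bystander: green plastic scoop, about 190 mm long, 60 mm wide, 30 mm high, on the shelf to the robot's right of the board. Origin on its underside where the handle meets the pan.
- rim_front_top (a point): Centre of the top face of the white front rim section of the flap: the edge opposite the hinge; the section is 130 mm long along the box's y and 18 mm wide. It moves with the flap and the section. With the flap shut this top lies 19 mm above the hinge line when popped right up and 11 mm above it when home: flush with the fixed grey corner blocks at its ends, 3 mm proud of the clear panel.
- rim_left_top (a point): Centre of the top face of the white left rim section of the flap: the edge on the box's +y side; the section is 102 mm long along the box's x and 18 mm wide. It moves with the flap and the section. With the flap shut this top lies 19 mm above the hinge line when popped right up and 11 mm above it when home: flush with the fixed grey corner blocks at its ends, 3 mm proud of the clear panel.
- rim_right_top (a point): Centre of the top face of the white right rim section of the flap: the edge on the box's -y side; the section is 102 mm long along the box's x and 18 mm wide. It moves with the flap and the section. With the flap shut this top lies 19 mm above the hinge line when popped right up and 11 mm above it when home: flush with the fixed grey corner blocks at its ends, 3 mm proud of the clear panel.
Mind the look-alikes: they are no part of the job. What is shaped like the box but turquoise is not meant.

How it is judged:
By the outcome, as a careful person would: the job done as asked, in the order asked, and still so for the second after the job is handed in, with the robot touching nothing.
It also fails if it takes over 45 s, if anything falls off the work surface, if the arm or the gripper's body presses on something with over 40 N, if the wrist force passes 120 N, or if a joint passes its speed limit or range.

## Working session

There is one attempt and no reset: what is moved stays moved. The work goes in short steps, Python scripts to look and compute and a shell command to move; the robot and the scene stay as the last step left them, time stands still between calls to the robot, and variables do not carry over. Pictures are saved under pics/ and viewed, at most 10 in all, crops included, and the job is handed in when it is done.

```bash
mkdir -p pics
python3 - <<'E'
from plant import arm
import cv2
for n in("scene","top"):
    cv2.imwrite(f"pics/{n}0.png",arm.read_camera(n)); i=arm.camera_info(n); print(n,i)
s=arm.state();print(s["position"],s["eef_rot"],s["contact_force"],s["time"])
E
```

```text
scene {'fx': 530.9582748484229, 'fy': 530.9582748484229, 'cx': 320.6435607388819, 'cy': 241.04840174591936, 'dist_coeffs': array([-0.03342068,  0.        ,  0.        ,  0.        ,  0.        ]), 'world_to_cam': array([[-7.25823780e-02,  9.97362403e-01,  1.89378261e-04,
         5.14958051e+01],
       [ 6.92532439e-01,  5.05352222e-02, -7.19614488e-01,
        -2.46409698e+02],
       [-7.17726006e-01, -5.21001802e-02, -6.94373784e-01,
         1.54208982e+03],
       [ 0.00000000e+00,  0.00000000e+00,  0.00000000e+00,
         1.00000000e+00]])}
top {'fx': 474.12362054278464, 'fy': 474.12362054278464, 'cx': 319.6027626277317, 'cy': 236.9194414751399, 'dist_coeffs': array([-0.11866787,  0.        ,  0.        ,  0.        ,  0.        ]), 'world_to_cam': array([[ 1.57769301e-02, -9.99870727e-01, -3.10110949e-03,
         7.00582419e+00],
       [-9.95055964e-01, -1.53966531e-02, -9.81150891e-02,
         4.62927312e+02],
       [ 9.80546588e-02,  4.63373240e-03, -9.95170243e-01,
         1.42267021e+03],
       [ 0.00000000e+00,  0.00000000e+00,  0.00000000e+00,
         1.00000000e+00]])}
[ 257.08819524 -596.60330799  230.74244395] [-3.07579269e+00 -6.34388077e-01  2.73195877e-04] [ 0.83324511  0.35904239 -0.46967471] 0.1
```

View pics/scene0.png

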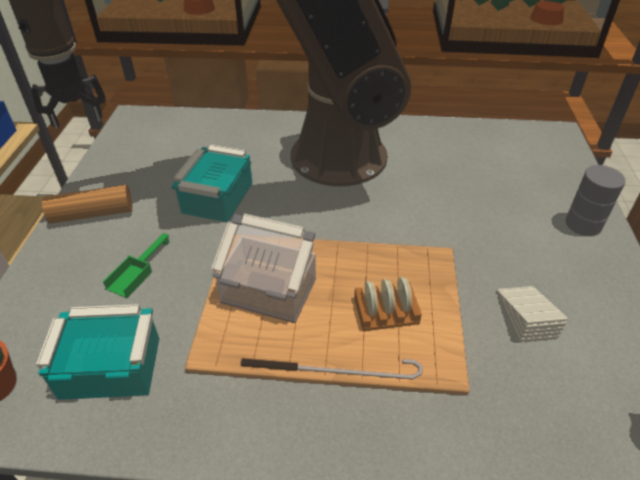

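View pics/top0.png

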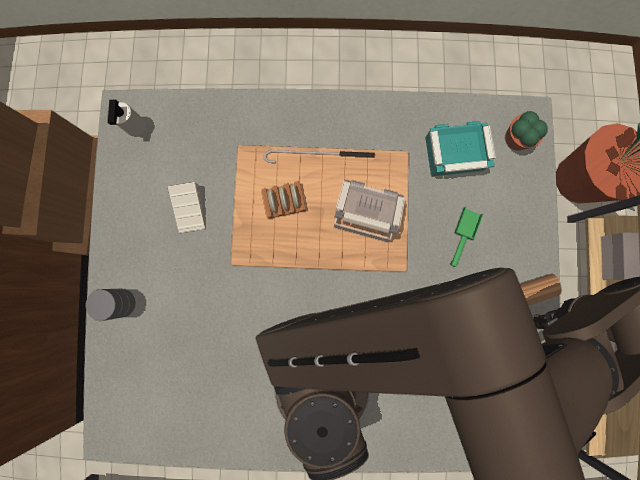

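Three box-shaped things are in view. In the scene picture, the clear box is at (265,265) on the bamboo board, and there are turquoise ones at (215,183) and (100,350). The clear acrylic one on the board fits the description, and the turquoise ones are look-alikes. I'll confirm with an enlarged crop.

Run:
```python
import cv2,numpy as np
a=cv2.imread("pics/scene0.png")[200:330,195:335]; b=cv2.imread("pics/top0.png")[165:255,320:420]
a=cv2.resize(a,(400,int(130*400/140)),interpolation=3); b=cv2.resize(b,(400,360),interpolation=3)
h=max(a.shape[0],b.shape[0]);o=np.zeros((h,800,3),np.uint8);o[:a.shape[0],:400]=a;o[:b.shape[0],400:]=b
cv2.imwrite("pics/crop0.png",o)
```

```text
(no output)
```

View pics/crop0.png

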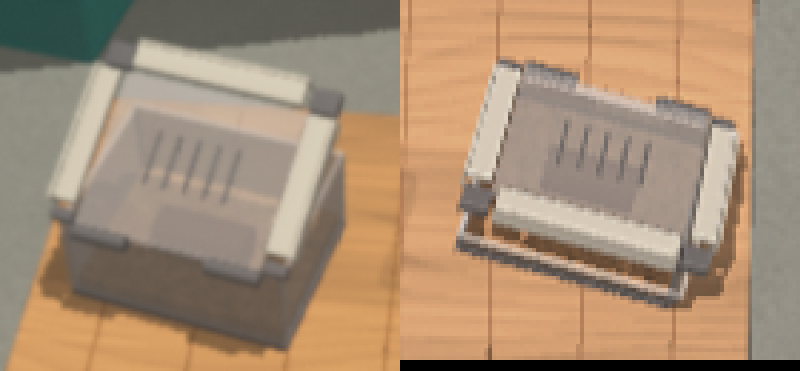

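The crop confirms it: the clear box on the board has its hinge away from the robot (dark hinge tabs in crop right at (550,70) and (685,105)). The popped front rim is on the robot's side, and the flap stands raised there. Next I'll measure it.

```bash
cat > h.py <<'E'
from plant import arm
import cv2,numpy as np
def ray(n,p,i=None):
    i=i or arm.camera_info(n)
    K=np.array([[i["fx"],0,i["cx"]],[0,i["fy"],i["cy"]],[0,0,1]])
    u=cv2.undistortPoints(np.array([[p]],float),K,i["dist_coeffs"])[0,0]
    T=i["world_to_cam"];R=T[:3,:3];d=R.T@np.array([*u,1]);return -R.T@T[:3,3],d/np.linalg.norm(d)
def onz(n,p,z,i=None):
    o,d=ray(n,p,i);return o+d*(z-o[2])/d[2]
def tri(a,b):
    (o,d),(p,e)=ray(*a),ray(*b)
    s=np.linalg.lstsq(np.c_[d,-e],p-o,rcond=None)[0];A,B=o+s[0]*d,p+s[1]*e
    return (A+B)/2,np.linalg.norm(A-B)
E
python3 - <<'E'
from h import *
np.set_printoptions(precision=1,suppress=True)
T=lambda x,y:("top",(320+(x-400)/4-.4,165+y/4-.4)); S=lambda x,y:("scene",(195+x/400*140-.4,200+y/400*140-.4))
L=onz(*T(460,247),98);R=onz(*T(685,303),98);print("front corners",L,R,np.linalg.norm(L-R))
print("hinge tabs scene",[onz(*S(*p),98) for p in((75,236),(262,278))])
print("hinge tabs top",[onz(*T(*p),104) for p in((527,63),(710,106))])
print("box base far corners scene",[onz(*S(*p),18) for p in((75,290),(288,348))])
for a,b in(((305,90),(500,205)),((138,52),(678,252)),((318,122),(483,175)),((275,262),(507,68)),((100,70),(706,240)),((62,200),(727,128))):
    print(tri(S(*a),T(*b)))
E
```

```text
front corners [486.8 -29.1  98. ] [ 448.6 -192.4   98. ] 167.76665627207765
hinge tabs scene [array([ 591.7, -208.7,   98. ]), array([620. , -73.6,  98. ])]
hinge tabs top [array([622. , -76.1, 104. ]), array([ 592.5, -209.9,  104. ])]
box base far corners scene [array([ 575.3, -222.7,   18. ]), array([617.1, -58.7,  18. ])]
(array([507.5, -53.9, 169.9]), np.float64(0.8134229278211468))
(array([ 476.9, -177.1,  170.5]), np.float64(0.2784724102167356))
(array([529.7, -42.6, 160.9]), np.float64(0.2735673435064351))
(array([616.5, -62.8, 111.5]), np.float64(3.328780966528705))
(array([ 487.3, -200.9,  160.5]), np.float64(6.141360936353614))
(array([ 574.2, -219.8,  115.4]), np.float64(1.101173949694576))
```

The box yaw is about -0.23 rad, the hinge middle is near (597,-140,98), and the flap is at about 0.455 rad. Moving with the fingers shut to a point above the panel, about (511,-120).

```bash
python3 -m crank '[[[0.42,-0.34,0,0,0,0,-1],[0.85,-0.68,0,0,0,0,-1],[1,-0.8,0,0,0,0,-1],[1,-0.8,0,0,0,0,-1]]]' 40
python3 -m crank '[[[0.42,-0.34,0,0,0,0,-1],[0.85,-0.68,0,0,0,0,-1],[1,-0.8,0,0,0,0,-1],[1,-0.8,0,0,0,0,-1]]]'
python3 -m crank '[[[0.42,-0.34,0,0,0,0,-1],[0.85,-0.68,0,0,0,0,-1],[1,-0.8,0,0,0,0,-1],[1,-0.8,0,0,0,0,-1]]]'
python3 -m crank '[[[0.42,-0.34,0,0,0,0.05,-1],[0.85,-0.68,0,0,0,0.1,-1],[1,-0.8,0,0,0,0.15,-1],[1,-0.8,0,0,0,0.203,-1],[1,-0.8,0,0,0,0.203,-1]]]'
python3 - <<'E'
from h import *
s=arm.state();R=cv2.Rodrigues(s["eef_rot"])[0];print(s["time"],s["position"],R.round(3),s["contact_force"],s["finger_gap"],s["q"])
d=np.array([511,-120,231])-s["position"];print(R.T@d/100)
E
```

```text
time: 0.6
position: [317.9, -483.2, 231.4]
eef_rot: [3.076, 0.637, -0.0]
contact_force: [-0.0, -0.9, -0.3]
finger_gap: 12.3
gripper_force: 0.0
time: 1.1
position: [378.0, -371.2, 231.4]
eef_rot: [3.076, 0.636, 0.0]
contact_force: [0.1, -0.6, 0.4]
finger_gap: 0.2
gripper_force: 0.0
time: 1.6
position: [438.3, -258.6, 231.3]
eef_rot: [3.076, 0.636, 0.0]
contact_force: [0.6, -0.4, -0.8]
finger_gap: 0.1
gripper_force: 0.0
time: 2.22
position: [498.1, -146.5, 231.2]
eef_rot: [3.12, -0.362, 0.0]
contact_force: [0.2, 0.1, 0.4]
finger_gap: -0.1
gripper_force: 0.0
2.225 [ 498.06649241 -146.46853954  231.20707355] [[ 0.973 -0.229  0.   ]
 [-0.229 -0.973 -0.   ]
 [ 0.     0.    -1.   ]] [0.23681532 0.10970083 0.35776306] -0.14045727606140795 [-3.44104423e-01  2.98078503e-01  1.89364024e+00 -5.21575768e-04
  9.49694885e-01  1.45811275e+00]
[ 0.06526569 -0.28727476  0.00195235]
```

```bash
python3 -m crank '[[[0.06,-0.28,0,0,0,0,-1],[0.06,-0.28,0.3,0,0,0,-1],[0.06,-0.28,0.6,0,0,0,-1],[0.06,-0.28,0.6,0,0,0,-1]]]'
python3 -m crank '[[[0,0,0.06,0,0,0,-1],[0,0,0.12,0,0,0,-1],[0,0,0.18,0,0,0,-1],[0,0,0.24,0,0,0,-1],[0,0,0.3,0,0,0,-1],[0,0,0.3,0,0,0,-1]]]'
```

```text
time: 2.72
position: [508.9, -119.9, 169.8]
eef_rot: [-3.121, 0.358, 0.006]
contact_force: [-0.7, -0.2, 0.8]
finger_gap: 0.1
gripper_force: 0.0
time: 3.48
position: [509.8, -118.7, 140.8]
eef_rot: [-3.121, 0.362, 0.002]
contact_force: [0.0, -0.4, -1.0]
finger_gap: -0.0
gripper_force: 0.0
```

```bash
python3 -m crank '[[[0,0,0.05,0,0,0,-1],[0,0,0.1,0,0,0,-1],[0,0,0.15,0,0,0,-1]]]'
python3 - <<'E'
from h import *
cv2.imwrite("pics/s1.png",cv2.resize(arm.read_camera("scene")[170:330,180:340],(560,560),interpolation=3))
E
```

```text
time: 3.85
position: [510.1, -118.9, 125.9]
eef_rot: [-3.121, 0.362, 0.0]
contact_force: [-0.5, 0.2, 1.1]
finger_gap: -0.2
gripper_force: 0.6
```

View pics/s1.png

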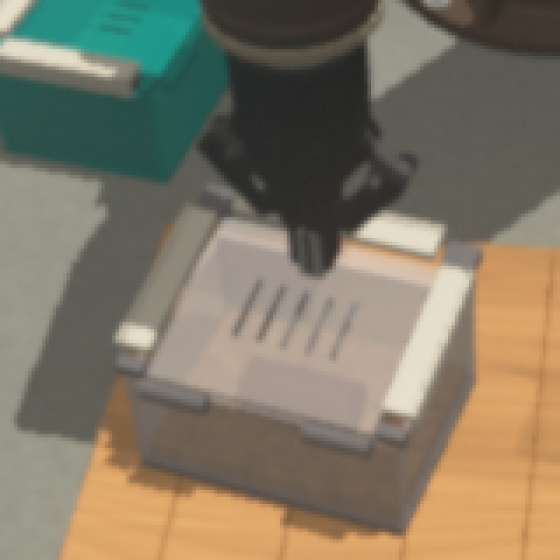

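The fingertip is at crop (315,265) on the clear panel, and the flap is being pushed down without the box moving. Continuing until it is shut.

```bash
python3 -m crank '[[[0,0,0.05,0,0,0,-1],[0,0,0.1,0,0,0,-1],[0,0,0.15,0,0,0,-1],[0,0,0.18,0,0,0,-1]]]'
python3 -m crank '[[[0,0,0.02,0,0,0,-1],[0,0,0.04,0,0,0,-1]]]'
```

```text
time: 4.4
position: [510.0, -118.9, 107.9]
eef_rot: [-3.121, 0.362, 0.001]
contact_force: [-1.1, 0.4, 1.3]
finger_gap: -0.1
gripper_force: 0.5
time: 4.65
position: [510.3, -118.9, 105.4]
eef_rot: [3.121, -0.362, 0.0]
contact_force: [-14.6, 4.8, 58.7]
finger_gap: 0.0
gripper_force: 29.3
```

```bash
python3 -m crank '[[[0,0,-0.02,0,0,0,-1],[0,0,-0.4,0,0,0,-1],[-0.5,0,-0.9,0,0,0,-1],[-0.9,0,-1,0,0,0,-1],[-0.9,0,-1,0,0,0,-1]]]'
python3 - <<'E'
from h import *
a=arm.read_camera("scene")[190:330,180:340]; i=arm.camera_info("wrist");w=arm.read_camera("wrist");t=arm.read_camera("top")
cv2.imwrite("pics/w2full.png",w);cv2.imwrite("pics/t2.png",t);cv2.imwrite("pics/s2f.png",a)
np.save("w2.npy",i,allow_pickle=True)
a=cv2.resize(a,(400,350),interpolation=3);w=cv2.resize(w,(400,300))
o=np.zeros((350,800,3),np.uint8);o[:,:400]=a;o[:300,400:]=w;cv2.imwrite("pics/c2.png",o)
print(arm.state()["position"])
E
```

```text
time: 5.28
position: [420.5, -97.7, 205.5]
eef_rot: [3.12, -0.362, 0.002]
contact_force: [0.5, -0.2, -0.4]
finger_gap: -0.1
gripper_force: 0.0
[423.4323838  -98.557671   204.46316107]
```

View pics/c2.png

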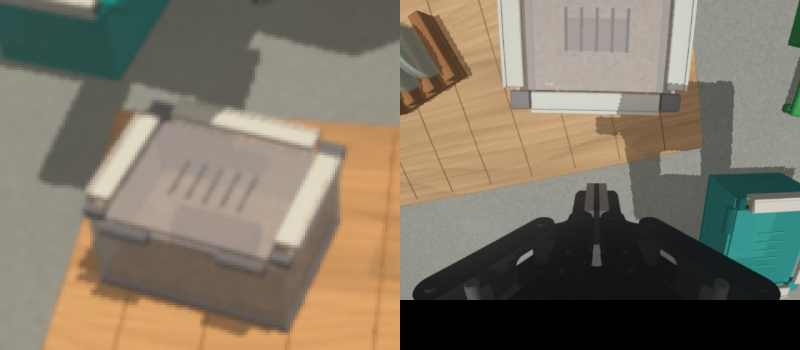

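The flap is shut. In the wrist half of the crop, the front rim spans (531..660, 92..110), the left rim is at x of about 512 and the right rim at about 680, all square to the tool. I'll compute the press points from it.

Run:
```python
from h import *
np.set_printoptions(precision=1,suppress=True)
i=np.load("w2.npy",allow_pickle=True).item()
W=lambda x,y,z:onz("wrist",((x-400)*1.6,y*1.6),z,i)
L=W(531,101,115);R=W(660,103,115);c=(L+R)/2
cb=[W(511,99,109),W(681,102,109)]
print("front",L,R,c,np.linalg.norm(L-R),"blocks",cb,np.linalg.norm(cb[0]-cb[1]),sum(cb)/2)
y=(L-R)/np.linalg.norm(L-R);x=np.array([y[1],-y[0],0]);print("yaw",np.arctan2(x[1],x[0]))
h=c+128*x;print("hinge",h)
s=arm.state();Rm=cv2.Rodrigues(s["eef_rot"])[0]
for n,u,v in(("front",-126,0),("left",-67,80),("right",-67,-80)):
    p=h+u*x+v*y;p[2]=125;print(n,p,Rm.T@(p-s["position"])/100)
for px in((513,75),(679,75)): print(W(*px,115)-h, "box xy", (W(*px,115)-h)@x,(W(*px,115)-h)@y)
```

```text
front [493.2 -47.3 115. ] [ 461.4 -173.6  115. ] [ 477.3 -110.5  115. ] 130.21478582979566 blocks [array([500.1, -25.8, 109. ]), array([ 456.7, -196.8,  109. ])] 176.41125497260708 [ 478.4 -111.3  109. ]
yaw -0.24651793768387018
hinge [ 601.5 -141.7  115. ]
front [ 479.3 -111.   125. ] [ 0.6 -0.   0.8]
left [556.  -47.8 125. ] [ 1.2 -0.8  0.8]
right [ 517.  -202.9  125. ] [1.1 0.8 0.8]
[-79.8 104.1   0. ] box xy -102.81092675479346 81.50108907993999
[-117.2  -54.6    0. ] box xy -100.30440416609962 -81.56740801379473
```

```bash
python3 -m crank '[[[0.58,0,0.4,0,0,0,-1],[0.58,0,0.8,0,0,0,-1],[0.58,0,0.8,0,0,0,-1],[0.58,0,0.84,0,0,0,-1],[0.58,0,0.87,0,0,0,-1],[0.58,0,0.9,0,0,0,-1],[0.58,0,0.92,0,0,0,-1]]]'
python3 -m crank '[[[0,0,0.01,0,0,0,-1],[0,0,0.02,0,0,0,-1],[0,0,0.02,0,0,0,-1]]]'
```

```text
time: 6.3
position: [479.5, -111.7, 113.0]
eef_rot: [3.12, -0.362, 0.002]
contact_force: [0.1, -0.1, 5.5]
finger_gap: 0.0
gripper_force: 3.0
time: 6.68
position: [479.5, -111.7, 110.9]
eef_rot: [3.12, -0.362, 0.002]
contact_force: [0.5, 0.3, 4.9]
finger_gap: 0.1
gripper_force: 2.1
```

```bash
python3 -m crank '[[[0,0,0.01,0,0,0,-1],[0,0,0.015,0,0,0,-1],[0,0,0.015,0,0,0,-1]]]'
python3 -m crank '[[[0,0,0.005,0,0,0,-1],[0,0,0.005,0,0,0,-1]]]'
```

```text
time: 7.05
position: [479.5, -111.7, 109.3]
eef_rot: [3.12, -0.362, 0.002]
contact_force: [0.4, 0.6, 4.2]
finger_gap: 0.0
gripper_force: 2.4
time: 7.3
position: [479.5, -111.7, 108.9]
eef_rot: [3.12, -0.362, 0.002]
contact_force: [-0.4, -0.4, 8.8]
finger_gap: -0.2
gripper_force: 4.3
```

```bash
python3 -m crank '[[[0,0,0.005,0,0,0,-1],[0,0,0.005,0,0,0,-1]]]'
```

```text
time: 7.55
position: [479.5, -111.7, 108.7]
eef_rot: [3.12, -0.362, 0.002]
contact_force: [-1.7, 0.1, 16.5]
finger_gap: 0.1
gripper_force: 8.6
```

The front section is home: it stopped dead at 16.5 N with z about 108.8. Next is the left section.

```bash
python3 -m crank '[[[0,0,-0.3,0,0,0,-1],[0.3,-0.4,-0.3,0,0,0,-1],[0.6,-0.8,-0.3,0,0,0,-1],[0.6,-0.8,-0.12,0,0,0,-1],[0.6,-0.8,-0.12,0,0,0,-1],[0.6,-0.8,-0.09,0,0,0,-1],[0.6,-0.8,-0.06,0,0,0,-1],[0.6,-0.8,-0.04,0,0,0,-1],[0.6,-0.8,-0.02,0,0,0,-1]]]'
python3 -m crank '[[[0,0,0.01,0,0,0,-1],[0,0,0.015,0,0,0,-1],[0,0,0.015,0,0,0,-1]]]'
```

```text
time: 8.68
position: [555.7, -47.8, 110.3]
eef_rot: [3.121, -0.363, 0.001]
contact_force: [-2.4, -0.5, 5.3]
finger_gap: -0.1
gripper_force: 3.0
time: 9.05
position: [555.7, -47.8, 108.9]
eef_rot: [3.121, -0.363, 0.001]
contact_force: [-2.8, 0.7, 7.5]
finger_gap: -0.1
gripper_force: 3.5
```

```bash
python3 -m crank '[[[0,0,0.005,0,0,0,-1],[0,0,0.005,0,0,0,-1]]]'
python3 -m crank '[[[0,0,0.004,0,0,0,-1],[0,0,0.004,0,0,0,-1]]]'
```

```text
time: 9.3
position: [555.7, -47.8, 108.8]
eef_rot: [3.121, -0.363, 0.001]
contact_force: [-3.9, 0.4, 14.8]
finger_gap: 0.2
gripper_force: 7.2
time: 9.55
position: [555.8, -47.8, 108.7]
eef_rot: [3.121, -0.363, 0.001]
contact_force: [-5.9, 0.1, 20.8]
finger_gap: 0.3
gripper_force: 10.3
```

The left section is home too (20.8 N, stopped dead). Next is the right section.

```bash
python3 -m crank '[[[0,0,-0.3,0,0,0,-1],[0,0.4,-0.3,0,0,0,-1],[0,0.8,-0.3,0,0,0,-1]]]'
python3 -m crank '[[[0,0.4,0,0,0,0,-1],[0,0.8,0,0,0,0,-1],[0,0.8,0.17,0,0,0,-1],[0,0.8,0.18,0,0,0,-1],[0,0.8,0.21,0,0,0,-1],[0,0.8,0.23,0,0,0,-1],[0,0.8,0.25,0,0,0,-1],[0,0.8,0.27,0,0,0,-1]]]'
python3 -m crank '[[[0,0,0.01,0,0,0,-1],[0,0,0.02,0,0,0,-1],[0,0,0.02,0,0,0,-1]]]'
```

```text
time: 9.93
position: [537.4, -126.4, 138.2]
eef_rot: [3.12, -0.361, 0.002]
contact_force: [-0.2, 0.2, 0.4]
finger_gap: -0.1
gripper_force: 0.0
time: 10.92
position: [519.4, -202.6, 110.7]
eef_rot: [-3.121, 0.361, -0.001]
contact_force: [-0.7, 3.2, 6.7]
finger_gap: -0.2
gripper_force: 3.0
time: 11.3
position: [519.4, -202.6, 108.9]
eef_rot: [-3.12, 0.361, -0.001]
contact_force: [-1.2, 5.1, 8.2]
finger_gap: 0.0
gripper_force: 3.9
```

```bash
python3 -m crank '[[[0,0,0.005,0,0,0,-1],[0,0,0.005,0,0,0,-1]]]'
python3 -m crank '[[[0,0,0.004,0,0,0,-1],[0,0,0.004,0,0,0,-1]]]'
```

```text
time: 11.55
position: [519.5, -202.6, 108.8]
eef_rot: [-3.121, 0.361, -0.001]
contact_force: [-3.5, 5.5, 16.2]
finger_gap: -0.1
gripper_force: 8.0
time: 11.8
position: [519.5, -202.6, 108.7]
eef_rot: [-3.121, 0.361, -0.001]
contact_force: [-5.3, 4.9, 22.3]
finger_gap: -0.1
gripper_force: 11.0
```

All three sections stopped dead at the same height. Backing off and checking.

```bash
python3 -m crank '[[[0,0,-0.3,0,0,0,-1],[0,0,-0.8,0,0,0,-1],[-0.5,-0.4,-1,0,0,0,-1],[-1,-0.8,-1,0,0,0,-1],[-1,-0.8,-1,0,0,0,-1],[-1,-0.8,-1,0,0,0,-1]]]'
python3 - <<'E'
from h import *
a=arm.read_camera("scene")[190:330,180:340];w=arm.read_camera("wrist")
a=cv2.resize(a,(400,350),interpolation=3);w=cv2.resize(w[:260,100:540],(400,236))
o=np.zeros((350,800,3),np.uint8);o[:,:400]=a;o[:236,400:]=w;cv2.imwrite("pics/c3.png",o)
E
```

```text
time: 12.55
position: [440.5, -102.1, 207.9]
eef_rot: [3.121, -0.36, 0.002]
contact_force: [-0.0, -0.5, 0.4]
finger_gap: -0.4
gripper_force: 0.0
```

View pics/c3.png

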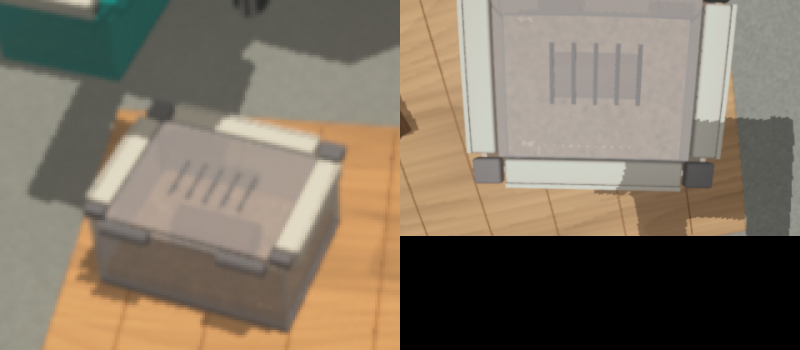

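The box hasn't moved. The front (590,172), left (480,80) and right (712,80) rims all look flush with the corner blocks, and the hand is clear. Handing in.

```bash
python3 -c "
from plant import arm
print(arm.finish_job())"
```

```text
the job is handed in; nothing more can be done
None
```

The insect box is closed: the flap is shut, the front, left and right rim sections were pressed in that order until each stopped dead at the expected home height (17–22 N), and the job is handed in with the hand clear; the flap push briefly peaked at 59 N at the fingertips, under the 120 N wrist limit.

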